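# Wedge a low corner of a base casting until the level reads centred

## Robot

A 7-joint arm with a two-finger parallel gripper is mounted at the origin on the work surface. World frame = base frame: x ahead of the robot, y to its left, z up, the work surface at z = 0. Lengths are in m, angles in rad, forces in N, time in s.
With the tool pointing down it reaches from about 0.425 to 0.875 m from the base axis. Payload 4.7 kg.
Tool frame: the origin (TCP) lies on the centre line of the jaws, within the pads' length; the fingertips stand 22 mm ahead of it and the grasp point (between the pads) lies 3 mm ahead of it; z points along the fingers, y is the line along which they close (so a half turn about z gives the same grasp; the last joint's range is limited). The gripper opens to 85 mm and grips with 20 to 120 N. Pads are 22 mm wide; open, the fingers measure 114 mm over their backs; the gripper's body (76 mm by 85 mm) begins 54 mm behind the grasp point. The pads swing forward as they close: fully open they stand 13 mm farther back than shut.
Start: joints at [1.295, 0.321, -0.07, 1.45, 0.023, 1.371, -0.057], TCP at [0.186, -0.623, 0.253] pointing down, gripper open.
Joint ranges: [-2.86, 2.86], [-0.3, 2.09], [-1.38, 1.24], [0.06, 2.45], [-1.56, 4.7], [0.09, 2.05], [-2.69, 2.69]. Speed limits (rad/s): [2.57, 2.57, 3.14, 3.14, 3.14, 3.14, 3.14].

## Interface

Orientations are given as a unit quaternion [w, x, y, z].
In Python, from rig import * gives the robot as it stands. The module is installed in compiled form; this text tells all that it offers.
- The arm moves only by the tool apply_moves, never from a script. Its arguments are lists of equal length, an entry for each row: "gripper": the finger opening in m, from 0 to 0.0854; "xyz": the shift along the tool's x, y, z in m, a list of three; "yaw": the turn about the tool's z in degrees. A call has 1 to 12 rows; each row is the pose to reach, as a shift and turn from the pose commanded when the call began, along the tool's axes at that moment; what a row does not reach only later rows make up. A row lasts 1/10 s, in which the tool goes at most 50 mm and 8.59 degrees, less where a joint would pass 70% of its speed; a pose out of reach is approached as far as the arm can. A call with a gripper value outside its range is refused whole. The fingers move at their own pace and stop on an object; "newtons" is the grip in N (left out, the last holds). Time passes only in rows, so rows that repeat a pose let the fingers close. It gives the time, the measured TCP pose, the force, the opening and the grip force at its end, in the units of the state.
- sense(): the state, without advancing time (a new reading comes with each control period).
- grab_frame(name): name is "scene" or "top" or "wrist"; returns (picture, depth): 400x640x3 uint8, blue, green, red; 400x640 float32, m along the optical axis (not along the pixel's ray), 0 where there is no reading.
- get_calibration(name): a dict with "vertical_fov" (degrees; the focal length in pixels is half the picture's height over the tangent of half this angle, whatever the lens; pixels are square), "cx", "cy" (the principal point, pixels), "cam_to_world" (4x4, takes a point from camera to world coordinates). Camera axes: x right, y up, looking along -z (the intrinsics and any distortion apply to the point x, -y, -z); pixel columns grow to the right and rows downward; lengths in m; the calibration is good to about 2 mm. A picture is of the moment at which its call begins: read the wrist's pose just before it. get_calibration takes no time and is no camera call; for the wrist camera it gives the pose at the moment of the call.
- sign_off(): hands the job in; it is judged then, once.
The state is a dict: "t": time; "qpos": joint angles; "qd": joint speeds; "joint_efforts": joint torques, N m; "ee_pos": TCP position; "ee_rot": TCP orientation; "wrist_force": force on the tool from outside, world axes, zero at the start; "ft_torque": the same for the moment, N m; "opening": opening from 0.0 (shut) to 1.0 (fully open); "grip_force": force on a finger pad.
Only numpy, scipy, OpenCV 4.12 (cv2) and the standard library are available. Lean on these libraries where they do the work, as an engineer would, in place of code of your own. Each camera call takes 0.05 s, during which the arm holds its last target. There are 200 camera calls.

## Task

The three-cornered base casting on the bench sits low at its near corner: lift that corner with the steel taper wedge. Push the wedge, thin end first, under the middle of that corner between its two pads, gently, until the bubble of the level rests between the two lines, without driving it well past level; then let go, leaving the wedge flat on the bench and carrying the corner. Keep your hands off the casting and its level, do not shove the casting along the bench, and leave the other things lying there alone.

Things in the scene. Friction and masses are not known exactly. Their poses are not given: they have to be found in the camera images.
- low_corner (a point): Low corner of a loose three-cornered iron base casting (3 to 4 kg, flange 10 mm thick). Point: middle of the corner's cut edge (116 mm) at the flange's underside, midway between two pads 64 mm clear apart; about 8 mm above the bench at the start, it must rise 3 to 9 mm (castings differ, and the cast flange is not parallel to the hub face: only the level tells). x points to the hub 150 mm away (the way the wedge goes in), z up.
- wedge_grip (a point): Plain steel taper wedge, 140 mm long, 36 mm wide, 4 mm thick at the nose, 27 mm at the tail (rises 1 in 6; a hanging hole there), 0.6 kg, lying flat on the bench; under the corner it takes some 8 to 20 N to push. Point: on its middle line, 20 mm from the tail end, 12.5 mm above its underside, to grip it across its width. x points along the wedge towards the nose, z up.
- wedge_nose (a point): Middle of the wedge's thin nose, 120 mm ahead of wedge_grip, 2 mm above the underside; same axes.
- bubble (a joint): Bubble (20 mm) of the 160 mm level that stands along low_corner's x on the hub, top 93 mm above the bench: distance from the vial's middle, m, positive to the far end. 0 is level; within 0.0025 it lies between the two black lines. 25 mm per degree, about 1.1 mm per mm of wedge travel; stops at 0.022, lags half a second, shivers when jolted. Corner low: positive; raised past level: negative.
- parallel (a point): Bystander: ground steel parallel bar, 150 x 12 x 25 mm, not tapered; point at its centre.
- hexkey (a point): Bystander: dark steel hex key, 145 x 42 x 10 mm, lying flat; point on its long leg.
- bush_mid (a point): Bystander: upright steel guide bush, 42 mm outside diameter, 45 mm tall; point at its centre.
Things that resemble listed ones, but are neither listed nor needed, are in the scene too. What is meant by the part that bears wedge_grip is not black, blue or green, and is the smaller of those in its own colour.

How it is judged:
By the outcome, as a careful person would: the job done as asked, in the order asked, and still so for the second after the job is handed in, with the robot touching nothing.
It also fails if it takes over 61 s, if anything falls off the work surface, if the arm or the gripper's body presses on something with over 40 N, if the wrist force passes 120 N, or if a joint passes its speed limit or range.

## Working session

There is one attempt and no reset: what is moved stays moved. The work goes in short steps, Python scripts to look and compute and a tool call to move; the robot and the scene stay as the last step left them, time stands still between calls to the robot, and variables do not carry over. Pictures are saved under pics/ and viewed, at most 10 in all, crops included, and the job is handed in when it is done.

Besides the shell and the picture viewer there is one more tool, called after "Call:" as a command line: name --pt "numbers of a row" for each row, then --argument value for the rest. apply_moves: Moves the arm, as the interface text tells. Its arguments: {"type":"object","properties":{"gripper":{"type":"array"},"xyz":{"type":"array"},"yaw":{"type":"array"},"newtons":{"type":"number"}},"required":["gripper","xyz","yaw"]}

```bash
mkdir -p pics; cat > h.py <<'E'
from rig import *
import numpy as np, cv2
def snap(n):
    c=get_calibration(n); im,d=grab_frame(n)
    np.savez('pics/%s.npz'%n,im=im,d=d,T=c['cam_to_world'],f=200/np.tan(np.radians(c['vertical_fov'])/2),cx=c['cx'],cy=c['cy'])
    return im,d,c
def cloud(n):
    z=np.load('pics/%s.npz'%n); d=z['d']; v,u=np.mgrid[:400,:640]
    P=np.stack([(u-z['cx'])*d/z['f'],-(v-z['cy'])*d/z['f'],-d,np.ones_like(d)],-1)@z['T'].T
    return z['im'],P[...,:3],d
E
python3 - <<'E'
from h import *
for n in('scene','top'):
    im,d,c=snap(n); cv2.imwrite('pics/%s0.png'%n,im); print({k:v for k,v in c.items()})
print(sense())
E
```

```text
{'vertical_fov': 54.90900020815074, 'cx': 321.509766961213, 'cy': 198.89474312047105, 'cam_to_world': array([[-4.74383063e-01, -5.88800199e-01,  6.54427258e-01,
         1.22499325e+00],
       [ 8.80318336e-01, -3.17780580e-01,  3.52214607e-01,
         4.22595785e-01],
       [ 5.80242636e-04,  7.43188959e-01,  6.69081337e-01,
         8.24461149e-01],
       [ 0.00000000e+00,  0.00000000e+00,  0.00000000e+00,
         1.00000000e+00]])}
{'vertical_fov': 49.331416181247015, 'cx': 315.2843570292732, 'cy': 202.59148425855042, 'cam_to_world': array([[ 0.01906319,  0.98021723, -0.19700451,  0.27260377],
       [-0.99980159,  0.01755069, -0.00942069,  0.00224115],
       [-0.00577675,  0.19714501,  0.98035732,  1.18435477],
       [ 0.        ,  0.        ,  0.        ,  1.        ]])}
{'t': 0.1, 'qpos': array([ 1.29510574,  0.32173551, -0.07012065,  1.45156341,  0.02258812,
        1.37080367, -0.05691003]), 'qd': array([-0.00125884, -0.00243801,  0.00021669, -0.00341702, -0.00024841,
       -0.0006508 , -0.00013287]), 'joint_efforts': array([-1.92713334e-03, -4.94878721e+01, -3.84560600e-01, -3.15207624e+01,
        1.32047516e-02,  7.58621434e-03,  3.05040226e-05]), 'ee_pos': array([ 0.18559086, -0.62247178,  0.25233657]), 'ee_rot': array([-8.46366885e-04,  9.89517068e-01,  1.44413399e-01, -1.59560265e-04]), 'wrist_force': array([ 0.06006593, -1.11812858, -0.02746366]), 'ft_torque': array([0.00360235, 0.02440015, 0.03495639]), 'grip_force': 0.0, 'opening': 0.9988919002530268}
```

View pics/scene0.png

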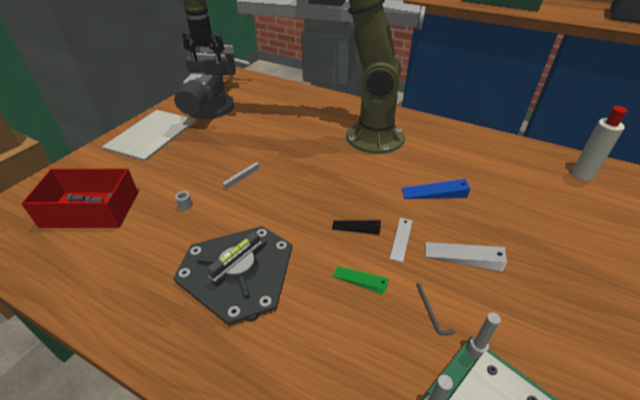

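View pics/top0.png

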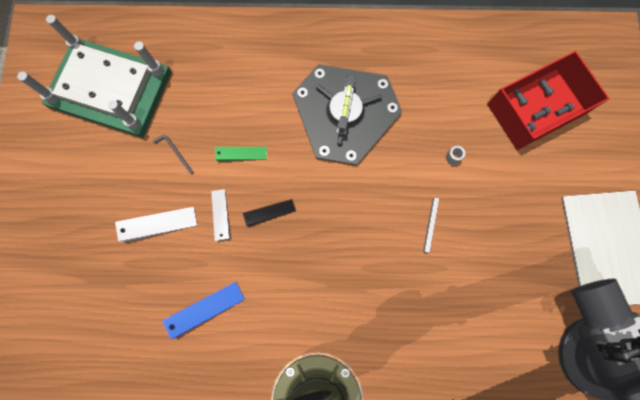

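The scene shows five wedges. In the top view they are large light grey (155,224), small light grey (220,215), black (269,213), green (240,153) and blue (204,310). Not black, blue or green leaves the two greys, and the smaller is at (220,215). The low corner is the casting's cut edge facing the robot, near top (337,158). I'll confirm both in one crop and measure them.

```bash
python3 - <<'E'
from h import *
ims,Ps,ds=cloud('scene'); imt,Pt,dt=cloud('top')
a=cv2.resize(imt[175:255,100:300],None,fx=4,fy=4,interpolation=cv2.INTER_CUBIC)
b=cv2.resize(imt[55:170,280:420],None,fx=3,fy=3,interpolation=cv2.INTER_CUBIC)[:,:400]
b=cv2.copyMakeBorder(b[:280],0,0,0,400,cv2.BORDER_CONSTANT) if b.shape[1]<800 else b
c=cv2.resize(ims[205:275,320:430],None,fx=3.5,fy=3.5,interpolation=cv2.INTER_CUBIC)
b[:245,410:410+385]=c
cv2.imwrite('pics/crop1.png',np.vstack([a,b[:,:800]]))
hsv=cv2.cvtColor(imt,cv2.COLOR_BGR2HSV)
def box(m,name):
    Q=Pt[m]; r=cv2.minAreaRect((Q[:,:2]*1000).astype(np.float32)); print(name,len(Q),r,'z',np.percentile(Q[:,2],[2,50,98]).round(4)); print(cv2.boxPoints(r).round(1).tolist()); return Q
roi=np.zeros((400,640),bool)
print('bench z',[Pt[v,u].round(4).tolist() for v,u in((260,300),(180,300),(180,180),(250,270))])
r=roi.copy(); r[180:250,205:236]=1
m=r&(Pt[...,2]>0.003)&(hsv[...,1]<60)
Q=box(m,'small')
A=np.c_[Q[:,:2],np.ones(len(Q))]; print(np.linalg.lstsq(A,Q[:,2],rcond=None)[0])
r=roi.copy(); r[55:172,285:410]=1
m=r&(Pt[...,2]>0.009)&(Pt[...,2]<.035)
Q=Pt[m]; print('flange z',np.percentile(Q[:,2],[2,50,98])); h=cv2.convexHull((Q[:,:2]*1000).astype(np.float32)); print(cv2.approxPolyDP(h,6,True)[:,0].round(1).tolist())
m=r&(Pt[...,2]>0.07); box(m,'level')
m=r&(Pt[...,2]>0.03)&(Pt[...,2]<.07); box(m,'hub')
for n,P,(u,v) in(('par',Pt,(432,225)),('bush',Pt,(456,154)),('hex',Pt,(180,155)),('bigw',Pt,(190,216)),('black',Pt,(250,217)),('green',Pt,(220,153)),('green',Pt,(264,153))):print(n,P[v,u].round(3))
E
```

```text
bench z [[0.3513, 0.0517, 0.0046], [0.5742, 0.0576, 0.0011], [0.5679, 0.394, 0.0022], [0.377, 0.134, 0.0006]]
small 699 ((376.2959289550781, 180.385009765625), (398.12799072265625, 106.97343444824219), 44.75796127319336) z [0.0044 0.0169 0.0304]
[[197.3000030517578, 78.19999694824219], [272.6000061035156, 2.200000047683716], [555.2999877929688, 282.6000061035156], [480.0, 358.5]]
[ 0.17352211 -3.05985081  0.7697292 ]
flange z [0.01679021 0.02420061 0.03151432]
[[821.2999877929688, -251.0], [883.0999755859375, -185.8000030517578], [935.0, -39.29999923706055], [912.7999877929688, 16.200000762939453], [826.7999877929688, 83.19999694824219], [623.4000244140625, 95.0999984741211], [619.7000122070312, -100.80000305175781], [774.2000122070312, -227.0]]
level 493 ((562.6218872070312, -32.61851119995117), (22.045074462890625, 583.7952270507812), 80.98346710205078) z [0.0779 0.0904 1.1844]
[[272.6000061035156, 2.200000047683716], [849.2000122070312, -89.30000305175781], [852.5999755859375, -67.5], [276.1000061035156, 24.0]]
hub 1272 ((822.6537475585938, -70.59539794921875), (237.18536376953125, 235.61990356445312), 40.70711898803711) z [0.0301 0.0475 0.0613]
[[655.9000244140625, -58.599998474121094], [809.5999755859375, -237.1999969482422], [989.4000244140625, -82.5999984741211], [835.7000122070312, 96.0999984741211]]
par [ 0.45  -0.301  0.024]
bush [ 0.658 -0.382  0.001]
hex [0.638 0.397 0.011]
bigw [0.465 0.356 0.01 ]
black [0.463 0.189 0.025]
green [0.64 0.28 0.03]
green [0.65  0.161 0.006]
```

View pics/crop1.png

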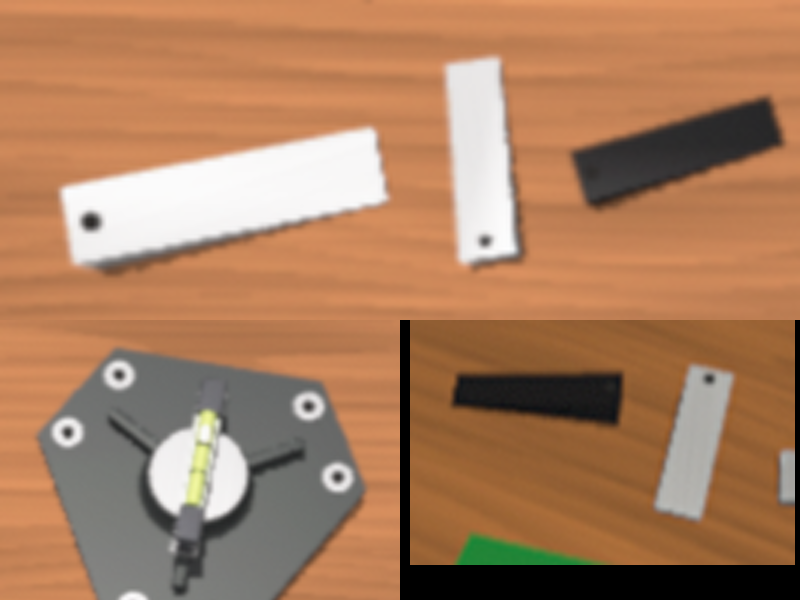

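Crop 1: the small grey wedge has its hanging hole at top px (221,235) and its nose at (218,191). So the tail faces the robot and the nose points to +x, and this is the smaller of the two greys. Next I'll fit the outlines with plane intersection, because the depth has dropouts.

```bash
cat >> h.py <<'E'
def plane(n,uv,z0):
    z=np.load('pics/%s.npz'%n); uv=np.atleast_2d(uv).astype(float); T=z['T']
    r=np.c_[(uv[:,0]-z['cx'])/z['f'],-(uv[:,1]-z['cy'])/z['f'],-np.ones(len(uv))]@T[:3,:3].T
    s=(z0-T[2,3])/r[:,2]; return T[:3,3]+r*np.reshape(s,(-1,1))
E
python3 - <<'E'
from h import *
for n,wr,fr in(('top',(180,250,207,234),(55,172,285,410)),('scene',(210,268,384,416),(215,330,165,300))):
    im,P,d=cloud(n); hsv=cv2.cvtColor(im,cv2.COLOR_BGR2HSV)
    m=np.zeros((400,640),np.uint8); v0,v1,u0,u1=wr; m[v0:v1,u0:u1]=((hsv[...,1]<60)&(hsv[...,2]>110))[v0:v1,u0:u1]*255
    cs=max(cv2.findContours(m,0,2)[0],key=cv2.contourArea); b=cv2.boxPoints(cv2.minAreaRect(cs)); h=cv2.approxPolyDP(cv2.convexHull(cs),4,True)[:,0]
    print(n,'wedge',b.round(1).tolist(),h.tolist()); print((plane(n,b,.0155)*1000).round(0)[:,:2].tolist())
    m[:]=0; v0,v1,u0,u1=fr; m[v0:v1,u0:u1]=((hsv[...,1]<75)&(hsv[...,2]<130))[v0:v1,u0:u1]*255
    cs=max(cv2.findContours(m,0,2)[0],key=cv2.contourArea); h=cv2.approxPolyDP(cv2.convexHull(cs),3,True)[:,0]
    print('flange',h.tolist()); print((plane(n,h,.022)*1000).round(0)[:,:2].tolist())
    print('wedge centreline z')
E
```

```text
top wedge [[211.0, 190.3000030517578], [226.10000610351562, 189.3000030517578], [229.39999389648438, 239.39999389648438], [214.3000030517578, 240.39999389648438]] [[224, 190], [229, 238], [215, 240], [212, 191]]
[[537.0, 302.0], [540.0, 260.0], [402.0, 243.0], [399.0, 284.0]]
flange [[318, 65], [386, 76], [400, 109], [356, 164], [316, 157], [293, 93]]
[[914.0, 13.0], [883.0, -184.0], [782.0, -222.0], [617.0, -97.0], [636.0, 14.0], [826.0, 83.0]]
wedge centreline z
scene wedge [[389.1000061035156, 258.5], [399.5, 217.10000610351562], [412.6000061035156, 220.39999389648438], [402.29998779296875, 261.79998779296875]] [[402, 218], [411, 223], [399, 261], [390, 255]]
[[558.0, 270.0], [395.0, 240.0], [389.0, 279.0], [552.0, 304.0]]
flange [[291, 245], [276, 306], [252, 320], [227, 323], [174, 279], [194, 244], [263, 227]]
[[647.0, 16.0], [827.0, 86.0], [884.0, 57.0], [918.0, 11.0], [884.0, -185.0], [771.0, -221.0], [627.0, -91.0]]
wedge centreline z
```

```bash
cat >> h.py <<'E'
from scipy.spatial.transform import Rotation as R
def rel(x,y,z,deg,base=None):
    "shift in tool axes (mm) and yaw from measured pose to world target; deg=heading of tool x"
    s=sense(); q=s['ee_rot']; M=R.from_quat([q[1],q[2],q[3],q[0]]).as_matrix(); p=s['ee_pos'] if base is None else np.array(base)
    h=np.degrees(np.arctan2(M[1,0],M[0,0])); y0=(h-deg+180)%360-180
    print('shift mm',(M.T@(np.array([x,y,z])-p)*1000).round(1),'yaw',round(y0,2),'| head',h.round(2),'pos',s['ee_pos'].round(4),'tilt',M[:,2].round(4))
E
python3 -c "
from h import *
rel(.52,-.15,.22,8)
rel(.42,.266,.18,8)
"
```

```text
shift mm [ 455.5 -357.1   32.9] yaw 8.61 | head 16.61 pos [ 0.1856 -0.6225  0.2523] tilt [-6.0e-04  1.6e-03 -1.0e+00]
shift mm [ 478.6 -784.3   73.7] yaw 8.61 | head 16.61 pos [ 0.1856 -0.6225  0.2523] tilt [-6.0e-04  1.6e-03 -1.0e+00]
```

Call:
apply_moves --gripper '[0.06, 0.06, 0.06, 0.06, 0.06, 0.06, 0.06, 0.06, 0.06, 0.06, 0.06, 0.06]' --pt "0.456 -0.357 0.033" --pt "0.456 -0.357 0.033" --pt "0.456 -0.357 0.033" --pt "0.456 -0.357 0.033" --pt "0.456 -0.357 0.033" --pt "0.456 -0.357 0.033" --pt "0.456 -0.357 0.033" --pt "0.456 -0.357 0.033" --pt "0.456 -0.357 0.033" --pt "0.456 -0.357 0.033" --pt "0.456 -0.357 0.033" --pt "0.456 -0.357 0.033" --yaw '[8.6, 8.6, 8.6, 8.6, 8.6, 8.6, 8.6, 8.6, 8.6, 8.6, 8.6, 8.6]'

```text
t: 1.3
ee_pos: [0.5222, -0.1459, 0.22]
ee_rot: [-0.001, 0.997, 0.072, 0.0]
wrist_force: [0.1, 0.3, -0.2]
opening: 0.7
grip_force: 0.0
```

```bash
python3 -c "
from h import *
rel(.42,.266,.18,8)
print(sense()['t'])
"
```

```text
shift mm [ -41.9 -422.2   40.6] yaw 0.28 | head 8.28 pos [ 0.5222 -0.1459  0.22  ] tilt [ 4.0e-04  1.6e-03 -1.0e+00]
1.3
```

Call:
apply_moves --gripper '[0.06, 0.06, 0.06, 0.06, 0.06, 0.06, 0.06, 0.06, 0.06, 0.06, 0.06]' --pt "-0.042 -0.422 0.02" --pt "-0.042 -0.422 0.02" --pt "-0.042 -0.422 0.02" --pt "-0.042 -0.422 0.02" --pt "-0.042 -0.422 0.02" --pt "-0.042 -0.422 0.02" --pt "-0.042 -0.422 0.02" --pt "-0.042 -0.422 0.02" --pt "-0.042 -0.422 0.02" --pt "-0.042 -0.422 0.02" --pt "-0.042 -0.422 0.02" --yaw '[0, 0, 0, 0, 0, 0, 0, 0, 0, 0, 0]'

```text
t: 2.4
ee_pos: [0.42, 0.2614, 0.1999]
ee_rot: [0.0, 0.998, 0.07, -0.0]
wrist_force: [0.0, -0.6, -0.3]
opening: 0.705
grip_force: 0.0
```

```bash
python3 - <<'E'
from h import *
im,d,c=snap('wrist'); cv2.imwrite('pics/w1.png',im)
im,P,d=cloud('wrist'); hsv=cv2.cvtColor(im,cv2.COLOR_BGR2HSV)
m=((hsv[...,1]<60)&(hsv[...,2]>110)).astype(np.uint8)
for cs in cv2.findContours(m,0,2)[0]:
    if cv2.contourArea(cs)>2000:
        b=cv2.boxPoints(cv2.minAreaRect(cs)); print(b.round(0).tolist()); h=cv2.approxPolyDP(cv2.convexHull(cs),8,True)[:,0]
        print(h.tolist()); print((plane('wrist',h,.0155)*1000).round(0)[:,:2].tolist(), (plane('wrist',h,.004)*1000).round(0)[:,:2].tolist())
rel(.42,.266,.18,8); print(c)
E
```

```text
[[30.0, 128.0], [247.0, 102.0], [254.0, 156.0], [36.0, 182.0]]
[[253, 153], [51, 180], [30, 129], [245, 105]]
[[446.0, 336.0], [385.0, 554.0], [438.0, 568.0], [494.0, 347.0]] [[444.0, 338.0], [381.0, 564.0], [436.0, 579.0], [493.0, 350.0]]
[[294.0, 64.0], [330.0, 62.0], [335.0, 202.0], [299.0, 203.0]]
[[329, 63], [333, 199], [301, 203], [294, 65]]
[[544.0, 268.0], [407.0, 243.0], [397.0, 278.0], [537.0, 302.0]] [[546.0, 268.0], [404.0, 242.0], [394.0, 278.0], [539.0, 303.0]]
shift mm [ 0.2 -5.7 19.9] yaw -0.05 | head 7.95 pos [0.4206 0.2604 0.1999] tilt [-6.0e-04 -1.1e-03 -1.0e+00]
{'vertical_fov': 70.28448806613405, 'cx': 318.92618800110233, 'cy': 202.42753780295027, 'cam_to_world': array([[ 1.39920030e-01,  9.43141882e-01,  3.01505848e-01,
         4.97707104e-01],
       [-9.90162725e-01,  1.33151415e-01,  4.29939302e-02,
         2.71922304e-01],
       [ 4.03445866e-04, -3.04555564e-01,  9.52494486e-01,
         3.21100900e-01],
       [ 0.00000000e+00,  0.00000000e+00,  0.00000000e+00,
         1.00000000e+00]])}
```

View pics/w1.png

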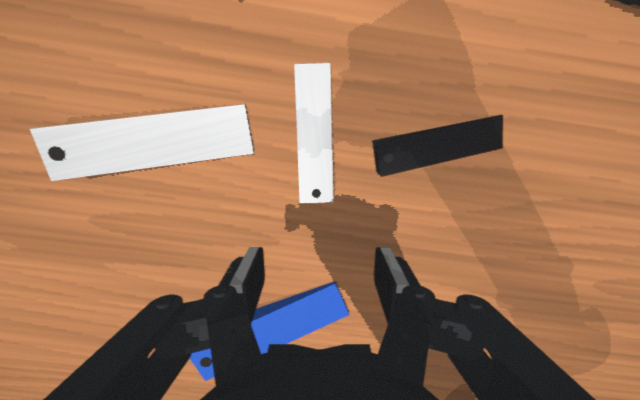

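The wrist view shows the wedge nose at (312,64) and its tail at (317,201). In world terms the grip point is about (0.425, 0.2645), heading 10°.

```bash
python3 -c "
from h import *
rel(.425,.2645,.026,10)"
```

```text
shift mm [  5.1  -3.7 173.9] yaw -2.05 | head 7.95 pos [0.4206 0.2604 0.1999] tilt [-6.0e-04 -1.1e-03 -1.0e+00]
```

Call:
apply_moves --gripper '[0.055, 0.052, 0.052, 0.052, 0.052, 0.052, 0.052, 0.052]' --pt "0.005 -0.004 0.04" --pt "0.005 -0.004 0.08" --pt "0.005 -0.004 0.12" --pt "0.005 -0.004 0.15" --pt "0.005 -0.004 0.165" --pt "0.005 -0.004 0.174" --pt "0.005 -0.004 0.174" --pt "0.005 -0.004 0.174" --yaw '[-2, -2, -2, -2, -2, -2, -2, -2]'

```text
t: 3.25
ee_pos: [0.4258, 0.2665, 0.0275]
ee_rot: [-0.0, 0.996, 0.087, 0.001]
wrist_force: [-0.3, -0.1, 0.3]
opening: 0.61
grip_force: 0.0
```

```bash
python3 -c "
from h import *
im,d,c=snap('wrist'); cv2.imwrite('pics/w2.png',im)
rel(.425,.2645,.026,10)"
```

```text
shift mm [-1.3  2.   1.7] yaw -0.02 | head 9.98 pos [0.4259 0.2666 0.0277] tilt [ 2.5e-03  7.0e-04 -1.0e+00]
```

View pics/w2.png

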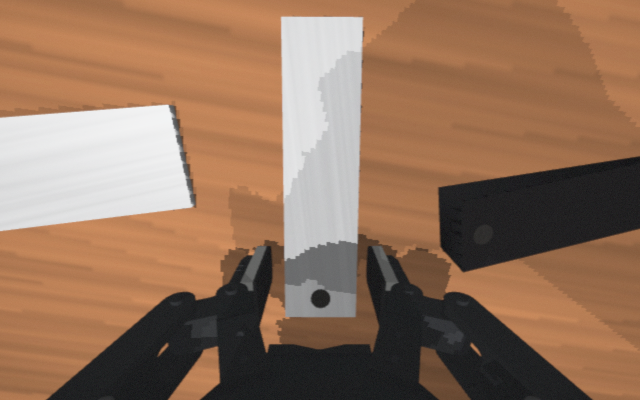

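The wrist view shows the pads at (258,270) and (380,270) straddling the wedge tail, centred. I'll close and lift.

Call:
apply_moves --gripper '[0.03, 0.03, 0.03, 0.03, 0.03, 0.03]' --pt "0 0 0.001" --pt "0 0 0.001" --pt "0 0 0.001" --pt "0 0 0.001" --pt "0 0 0.001" --pt "0 0 0.001" --yaw '[0, 0, 0, 0, 0, 0]' --newtons 70

```text
t: 3.9
ee_pos: [0.4259, 0.2665, 0.0266]
ee_rot: [0.0, 0.996, 0.087, 0.001]
wrist_force: [-0.1, -0.1, 5.5]
opening: 0.405
grip_force: 71.2
```

```bash
python3 -c "
from h import *
print(sense())
rel(.425,.2645,.09,10);rel(.48,-.012,.09,-10.5)"
```

```text
{'t': 3.9, 'qpos': array([ 0.12300635,  0.36486416, -0.82393292,  2.0173116 ,  0.34333504,
        0.89771459, -2.28201025]), 'qd': array([ 0.0018593 , -0.00035352,  0.00108393,  0.00082235,  0.00057287,
       -0.00150518, -0.00115357]), 'joint_efforts': array([ -0.36895562, -31.98991656,  -7.03854963, -21.92040682,
        -0.08133931,  -0.39073133,   0.03280898]), 'ee_pos': array([0.4258683 , 0.26654698, 0.02664081]), 'ee_rot': array([1.88336366e-05, 9.96199224e-01, 8.70948035e-02, 1.26520093e-03]), 'wrist_force': array([-0.10065358, -0.06650279,  5.46793186]), 'ft_torque': array([-0.22876409,  0.07474293, -0.01028174]), 'grip_force': 71.15859031677246, 'opening': 0.40514867936560445}
shift mm [ -1.1   1.9 -63.4] yaw -0.01 | head 9.99 pos [0.4259 0.2665 0.0266] tilt [ 2.5e-03  2.0e-04 -1.0e+00]
shift mm [  5.1 283.7 -63.3] yaw 20.49 | head 9.99 pos [0.4259 0.2665 0.0266] tilt [ 2.5e-03  2.0e-04 -1.0e+00]
```

Call:
apply_moves --gripper '[0.03, 0.03, 0.03, 0.03, 0.03, 0.03, 0.03, 0.03, 0.03, 0.03, 0.03, 0.03]' --pt "0 0 -0.02" --pt "0 0 -0.06" --pt "0 0.03 -0.08" --pt "0 0.07 -0.08" --pt "0 0.11 -0.08" --pt "0 0.15 -0.08" --pt "0 0.19 -0.08" --pt "0 0.23 -0.08" --pt "0 0.265 -0.08" --pt "0 0.284 -0.08" --pt "0 0.284 -0.08" --pt "0 0.284 -0.08" --yaw '[0, 0, 0, 3, 6, 9, 12, 15, 18, 20.5, 20.5, 20.5]'

```text
t: 5.1
ee_pos: [0.4733, -0.0127, 0.1047]
ee_rot: [-0.0, 0.996, -0.091, -0.001]
wrist_force: [0.1, 0.8, -5.2]
opening: 0.401
grip_force: 71.7
```

```bash
python3 - <<'E'
from h import *
print(sense()['qpos'].round(2))
im,d,c=snap('wrist'); cv2.imwrite('pics/w3.png',im)
im,P,d=cloud('wrist'); hsv=cv2.cvtColor(im,cv2.COLOR_BGR2HSV)
rel(.48,-.012,.1,-10.5); np.set_printoptions(suppress=True)
print(sense()['wrist_force'],sense()['opening'])
E
```

```text
[ 0.61  0.13 -0.67  2.03  0.09  1.02 -1.86]
shift mm [ 6.6 -1.1  4.8] yaw 0.11 | head -10.39 pos [ 0.4734 -0.0119  0.1048] tilt [-0.0013  0.0011 -1.    ]
[ 0.10943196  1.61426899 -5.79194466] 0.3992861002537284
```

View pics/w3.png

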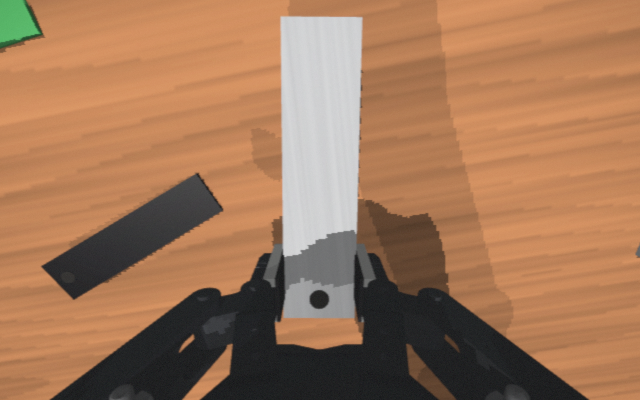

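The wedge is held straight at (320,160), but the casting is out of view. I'll rise for a close look at the corner.

Call:
apply_moves --gripper '[0.03, 0.03, 0.03, 0.03, 0.03, 0.03]' --pt "0.007 0 -0.04" --pt "0.007 0 -0.08" --pt "0.007 0 -0.12" --pt "0.007 0 -0.14" --pt "0.007 0 -0.14" --pt "0.007 0 -0.14" --yaw '[0, 0, 0, 0, 0, 0]'

```text
t: 5.75
ee_pos: [0.4802, -0.0135, 0.2443]
ee_rot: [0.0, 0.996, -0.09, -0.001]
wrist_force: [0.3, 0.2, -5.6]
opening: 0.402
grip_force: 72.4
```

```bash
python3 - <<'E'
from h import *
im,d,c=snap('wrist'); cv2.imwrite('pics/w4.png',im)
rel(.48,-.012,.1,-10.5)
E
```

```text
shift mm [  0.5  -1.9 143.3] yaw 0.11 | head -10.39 pos [ 0.4797 -0.0138  0.2433] tilt [-3.3e-03  3.0e-04 -1.0e+00]
```

View pics/w4.png

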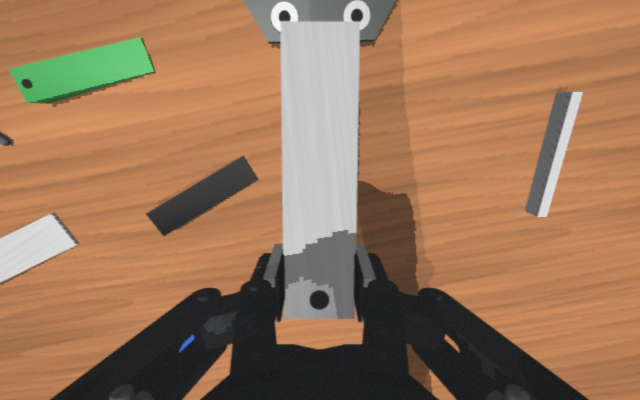

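```bash
python3 - <<'E'
from h import *
im=np.load('pics/wrist.npz')['im']; hsv=cv2.cvtColor(im,cv2.COLOR_BGR2HSV)
m=((hsv[...,1]<75)&(hsv[...,2]<140)).astype(np.uint8); m[60:]=0; m[:,:235]=0; m[:,405:]=0
# lower boundary per column
cols=[u for u in list(range(238,281))+list(range(362,402)) if m[:60,u].any()]
low=[(u,np.nonzero(m[:60,u])[0].max()) for u in cols]; print(low)
d=((hsv[...,1]<40)&(hsv[...,2]>200)).astype(np.uint8); 
for (u0,u1) in((272,298),(345,371)):
    mm=np.zeros_like(d); mm[0:21,u0:u1]=d[0:21,u0:u1]; v,u=np.nonzero(mm); print('boss',u.mean(),v.min(),v.max(),u.min(),u.max(),plane('wrist',[u.mean(),v.mean()],.019).round(4))
for p in((266,40),(378,40)): print(p,plane('wrist',p,.018).round(4),plane('wrist',p,.008).round(4))
# level from top: yellow vial line + hub
imt=np.load('pics/top.npz')['im']; h=cv2.cvtColor(imt,cv2.COLOR_BGR2HSV)
mk=np.zeros((400,640),np.uint8); mk[70:130,325:365]=((h[...,0]>22)&(h[...,0]<45)&(h[...,1]>90))[70:130,325:365]
v,u=np.nonzero(mk); L=cv2.fitLine(np.c_[u,v].astype(np.float32),2,0,.01,.01).ravel(); a=L[2:]-L[:2]*15*np.sign(-L[1]); b=L[2:]+L[:2]*15*np.sign(-L[1])
P=plane('top',np.r_[[a],[b]],.088); print('vial',len(u),P.round(4),np.degrees(np.arctan2(*(P[1]-P[0])[[1,0]])))
E
```

```text
[(244, np.int64(0)), (245, np.int64(2)), (246, np.int64(4)), (247, np.int64(5)), (248, np.int64(7)), (249, np.int64(9)), (250, np.int64(10)), (251, np.int64(11)), (252, np.int64(14)), (253, np.int64(15)), (254, np.int64(17)), (255, np.int64(18)), (256, np.int64(19)), (257, np.int64(22)), (258, np.int64(23)), (259, np.int64(24)), (260, np.int64(22)), (261, np.int64(24)), (262, np.int64(22)), (263, np.int64(21)), (264, np.int64(26)), (265, np.int64(22)), (266, np.int64(21)), (267, np.int64(20)), (268, np.int64(41)), (269, np.int64(42)), (270, np.int64(42)), (271, np.int64(42)), (272, np.int64(42)), (273, np.int64(42)), (274, np.int64(42)), (275, np.int64(42)), (276, np.int64(42)), (277, np.int64(42)), (278, np.int64(42)), (279, np.int64(43)), (280, np.int64(42)), (362, np.int64(40)), (363, np.int64(40)), (364, np.int64(40)), (365, np.int64(40)), (366, np.int64(40)), (367, np.int64(40)), (368, np.int64(40)), (369, np.int64(40)), (370, np.int64(40)), (371, np.int64(40)), (372, np.int64(40)), (373, np.int64(39)), (374, np.int64(39)), (375, np.int64(38)), (376, np.int64(36)), (377, np.int64(34)), (378, np.int64(33)), (379, np.int64(31)), (380, np.int64(29)), (381, np.int64(26)), (382, np.int64(25)), (383, np.int64(23)), (384, np.int64(21)), (385, np.int64(20)), (386, np.int64(18)), (387, np.int64(16)), (388, np.int64(14)), (389, np.int64(12)), (390, np.int64(10)), (391, np.int64(9)), (392, np.int64(7)), (393, np.int64(5)), (394, np.int64(3)), (395, np.int64(1))]
boss 284.1003236245955 2 20 272 297 [[ 0.6633 -0.01    0.019 ]]
boss 356.5074626865672 1 20 345 368 [[ 0.6505 -0.0851  0.019 ]]
(266, 40) [[0.6404 0.0153 0.018 ]] [[0.6428 0.0165 0.008 ]]
(378, 40) [[ 0.6185 -0.1043  0.018 ]] [[ 0.6203 -0.1065  0.008 ]]
vial 64 [[ 0.7275 -0.0592  0.088 ]
 [ 0.8128 -0.0725  0.088 ]] -8.8963709873978
```

```bash
python3 - <<'E'
from h import *
P=plane('wrist',[(268,42.3),(374,39.8),(321,41)],.018); print(P.round(4),np.degrees(np.arctan2(P[1,1]-P[0,1],P[1,0]-P[0,0]))+90)
N=plane('wrist',[(282,22),(359,22)],sense()['ee_pos'][2]-.0225); print('nose',N.round(4))
m=P[2,:2]; h=np.radians(-9.9); g=m-np.array([np.cos(h),np.sin(h)])*.128; print(g)
rel(g[0],g[1],.05,-9.9)
E
```

```text
[[ 0.6379  0.0137  0.018 ]
 [ 0.6195 -0.1     0.018 ]
 [ 0.6287 -0.0432  0.018 ]] -9.193934200614308
nose [[ 0.5976 -0.0186  0.2208]
 [ 0.5915 -0.0522  0.2208]]
[ 0.50262818 -0.02123573]
shift mm [ 24.6   3.1 193.3] yaw -0.49 | head -10.39 pos [ 0.4797 -0.0138  0.2433] tilt [-3.3e-03  3.0e-04 -1.0e+00]
```

Call:
apply_moves --gripper '[0.03, 0.03, 0.03, 0.03, 0.03, 0.03, 0.03, 0.03, 0.03, 0.03]' --pt "0.02 0.003 0.04" --pt "0.02 0.003 0.08" --pt "0.02 0.003 0.12" --pt "0.02 0.003 0.15" --pt "0.02 0.003 0.175" --pt "0.02 0.003 0.19" --pt "0.02 0.003 0.2" --pt "0.02 0.003 0.207" --pt "0.02 0.003 0.211" --pt "0.02 0.003 0.211" --yaw '[-0.6, -0.6, -0.6, -0.6, -0.6, -0.6, -0.6, -0.6, -0.6, -0.6]'

```text
t: 6.8
ee_pos: [0.5003, -0.0214, 0.0345]
ee_rot: [0.0, 0.996, -0.086, 0.0]
wrist_force: [-0.1, 1.1, -5.7]
opening: 0.399
grip_force: 72.1
```

```bash
python3 -c "
from h import *
s=sense();print(s['wrist_force'],s['ft_torque'])
rel(.5026,-.0214,.0266,-9.7)
im,d,c=snap('top');cv2.imwrite('pics/t5.png',cv2.resize(im[60:250,270:420],None,fx=4,fy=3,interpolation=cv2.INTER_CUBIC)[:570])
im,d,c=snap('scene');cv2.imwrite('pics/s5.png',cv2.resize(im[190:340,160:360],None,fx=4,fy=4,interpolation=cv2.INTER_CUBIC))"
```

```text
[-0.0928991   1.08694717 -5.74232874] [0.0248237  0.18000129 0.02920174]
shift mm [ 2.2 -0.4  7.9] yaw -0.2 | head -9.9 pos [ 0.5003 -0.0214  0.0345] tilt [ 4.e-04 -2.e-04 -1.e+00]
```

View pics/s5.png

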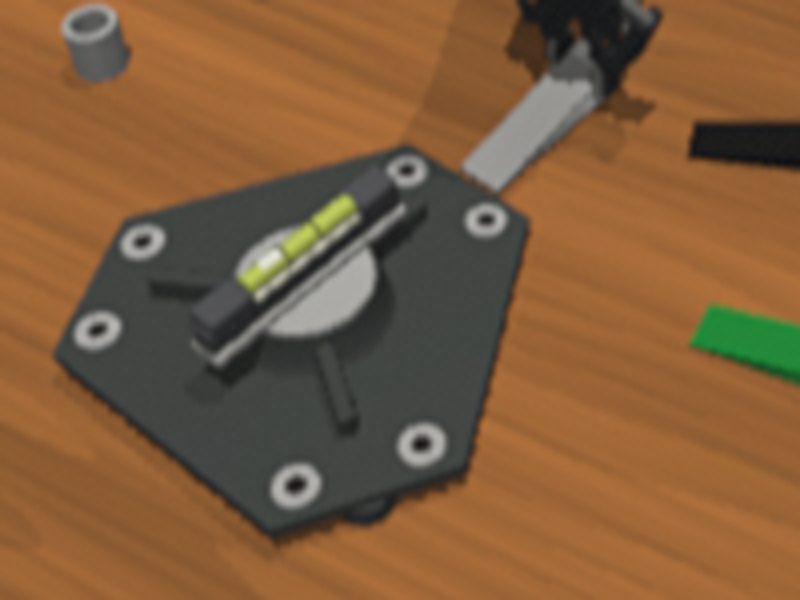

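The scene view shows the wedge nose (480,180) lined up between the two bosses (405,170) and (485,220) in front of the edge. The bubble (268,262) is at the far end. I'll lower it to the bench.

Call:
apply_moves --gripper '[0.03, 0.03, 0.03, 0.03, 0.03]' --pt "0 0 0.003" --pt "0 0 0.005" --pt "0 0 0.007" --pt "0 0 0.0075" --pt "0 0 0.0075" --yaw '[0, 0, 0, 0, 0]'

```text
t: 7.4
ee_pos: [0.5007, -0.0214, 0.0273]
ee_rot: [0.0, 0.996, -0.086, 0.001]
wrist_force: [-1.7, 0.0, -0.2]
opening: 0.401
grip_force: 72.8
```

```bash
cat >> h.py <<'E'
def bub(k=3,n='scene'):
    "profile along the vial, resampled in mm from the hub centre, vial top at z=.088"
    for i in range(k):
        im,d,c=snap(n) ; I=im.astype(np.float32) if i==0 else I+im
    I=I/k; z=np.load('pics/%s.npz'%n); T=np.linalg.inv(z['T']); h=np.radians(-9.7)
    m=np.array([.6287,-.0432]); e=np.array([np.cos(h),np.sin(h)]); t=np.arange(-60,61,1.)
    out=[]
    for off in(-3,-1.5,0,1.5,3):
        W=np.c_[m+np.outer((150+t)/1000,e)+off/1000*np.array([-e[1],e[0]]),np.full(len(t),.088),np.ones(len(t))]@T.T
        u=W[:,0]/-W[:,2]*z['f']+z['cx']; v=-W[:,1]/-W[:,2]*z['f']+z['cy']
        out.append(cv2.remap(I,u.astype(np.float32)[None],v.astype(np.float32)[None],cv2.INTER_CUBIC)[0])
    return t,np.array(out),I
E
python3 - <<'E'
from h import *
s=sense();print(s['ee_pos'],s['wrist_force'],s['ft_torque'],s['t'])
t,o,I=bub()
for a in range(0,121,2): print(int(t[a]),o[:,a,0].astype(int),o[2,a].astype(int))
E
```

```text
[ 0.50067667 -0.02138135  0.02727028] [-1.74840518  0.00697347 -0.23199532] [-0.05421858 -0.14790293  0.00266323] 7.4
-60 [84 84 84 85 85] [84 83 83]
-58 [85 85 85 85 85] [85 83 84]
-56 [87 86 86 86 86] [86 84 84]
-54 [86 86 86 86 86] [86 83 83]
-52 [86 86 86 86 86] [86 80 81]
-50 [87 86 85 85 86] [85 89 88]
-48 [86 86 86 85 84] [ 86 118 113]
-46 [84 87 87 86 84] [ 87 164 153]
-44 [84 88 90 90 86] [ 90 191 179]
-42 [82 88 91 92 89] [ 91 203 190]
-40 [84 89 92 92 89] [ 92 203 189]
-38 [93 91 92 93 89] [ 92 202 188]
-36 [96 97 94 92 89] [ 94 203 190]
-34 [89 94 94 92 88] [ 94 203 190]
-32 [83 90 92 91 88] [ 92 204 190]
-30 [82 88 92 92 88] [ 92 203 189]
-28 [81 87 92 92 88] [ 92 204 190]
-26 [86 90 93 92 89] [ 93 203 189]
-24 [90 90 93 93 89] [ 93 204 191]
-22 [91 94 94 92 89] [ 94 204 191]
-20 [84 87 89 89 87] [ 89 193 181]
-18 [72 77 79 79 77] [ 79 168 158]
-16 [70 74 74 73 70] [ 74 155 146]
-14 [77 82 83 81 75] [ 83 179 167]
-12 [82 87 91 90 86] [ 91 201 188]
-10 [85 90 93 93 88] [ 93 205 192]
-8 [91 89 92 92 89] [ 92 203 190]
-6 [95 92 92 92 88] [ 92 203 190]
-4 [96 92 91 91 88] [ 
[... 427 characters left out ...]
181 153] [203 220 220]
22 [212 213 205 186 151] [205 220 221]
24 [204 210 201 179 151] [201 221 220]
26 [170 177 178 167 141] [178 217 214]
28 [121 133 137 130 117] [137 209 201]
30 [ 94  96 100 102  94] [100 203 191]
32 [90 88 90 88 84] [ 90 202 189]
34 [96 89 91 90 86] [ 91 204 190]
36 [98 93 93 91 87] [ 93 205 191]
38 [98 89 89 89 85] [ 89 201 186]
40 [83 79 78 78 77] [ 78 175 163]
42 [71 65 65 67 67] [ 65 133 124]
44 [70 69 70 70 71] [70 92 88]
46 [81 81 80 80 82] [80 79 79]
48 [85 85 85 85 85] [85 82 81]
50 [84 84 85 85 85] [85 83 83]
52 [85 85 85 85 85] [85 83 83]
54 [84 84 85 85 85] [85 83 83]
56 [84 84 85 85 85] [85 83 83]
58 [85 85 85 86 86] [85 84 83]
60 [85 85 85 85 86] [85 83 83]
```

The bubble measures cleanly: the lines are near -16.3 and +8.8, and the bubble centre is near +19.5, so it's at the stop. I'll push to about first contact.

Call:
apply_moves --gripper '[0.03, 0.03, 0.03, 0.03, 0.03, 0.03, 0.03, 0.03, 0.03, 0.03]' --pt "0.004 0 0" --pt "0.008 0 0" --pt "0.012 0 0" --pt "0.016 0 0" --pt "0.02 0 0" --pt "0.023 0 0" --pt "0.026 0 0" --pt "0.028 0 0" --pt "0.03 0 0" --pt "0.03 0 0" --yaw '[0, 0, 0, 0, 0, 0, 0, 0, 0, 0]'

```text
t: 8.55
ee_pos: [0.5301, -0.0266, 0.0269]
ee_rot: [-0.0, 0.996, -0.086, 0.0]
wrist_force: [-2.2, -0.1, 0.4]
opening: 0.404
grip_force: 73.1
```

```bash
cat >> h.py <<'E'
def report(k=3):
    s=sense(); F=s['wrist_force']; print('t',s['t'],'pos',s['ee_pos'].round(4),'F',F.round(1),'M',s['ft_torque'].round(2))
    t,o,I=bub(k); B=o[1:4,:,0].mean(0); G=o[1:4,:,1].mean(0)
    w=np.clip(B-110,0,60); bc=(w*t).sum()/max(w.sum(),1)
    def mn(a,b):
        q=(t>=a)&(t<=b); w=np.clip(G[q].max()-15-G[q],0,None)**2; return (w*t[q]).sum()/max(w.sum(),1),G[q].min()
    a,b=mn(-26,-8),mn(0,18); q=np.nonzero(G>145)[0]
    print('bubble %.1f w%.0f lines %.1f(%.0f) %.1f(%.0f) vial %.0f..%.0f => from L %.1f, from R %.1f'%(bc,w.sum()/60,*a,*b,t[q[0]],t[q[-1]],bc-a[0]-12.5,bc-b[0]+12.5))
    # casting position: white bosses in the scene view
    im=I.astype(np.uint8); hs=cv2.cvtColor(im,cv2.COLOR_BGR2HSV)
    m=((hs[...,1]<40)&(hs[...,2]>140)).astype(np.uint8)
    for c in((196,250),(184,272),(234,311),(265,301),(281,245),(261,232)):
        u,v=c; w=m[v-6:v+7,u-8:u+9]; y,x=np.nonzero(w); print((round(u-8+x.mean(),1),round(v-6+y.mean(),1)) if len(x) else None,end=' ')
    print()
E
python3 -c "
from h import *
report()"
```

```text
t 8.55 pos [ 0.5301 -0.0266  0.0269] F [-2.2 -0.1  0.4] M [-0.08  0.01  0.01]
bubble 19.5 w17 lines -16.4(155) 9.3(153) vial -46..41 => from L 23.4, from R 22.7
(np.float64(195.4), np.float64(250.0)) (np.float64(184.0), np.float64(272.0)) (np.float64(233.5), np.float64(311.0)) (np.float64(265.0), np.float64(300.7)) (np.float64(281.0), np.float64(244.9)) (np.float64(262.9), np.float64(232.2))
```

Call:
apply_moves --gripper '[0.03, 0.03, 0.03, 0.03, 0.03, 0.03, 0.03, 0.03, 0.03, 0.03]' --pt "0.0015 0 0" --pt "0.003 0 0" --pt "0.0045 0 0" --pt "0.006 0 0" --pt "0.0075 0 0" --pt "0.009 0 0" --pt "0.0105 0 0" --pt "0.012 0 0" --pt "0.0135 0 0" --pt "0.015 0 0" --yaw '[0, 0, 0, 0, 0, 0, 0, 0, 0, 0]'

```text
t: 9.7
ee_pos: [0.5409, -0.0284, 0.0268]
ee_rot: [0.0, 0.996, -0.086, -0.004]
wrist_force: [-16.0, 2.7, 18.6]
opening: 0.401
grip_force: 75.2
```

```bash
python3 -c "
from h import *
report()"
```

```text
t 9.7 pos [ 0.5409 -0.0284  0.0268] F [-16.    2.7  18.6] M [ 0.52  3.   -0.06]
bubble 19.6 w16 lines -16.4(155) 9.3(160) vial -46..41 => from L 23.5, from R 22.8
(np.float64(195.4), np.float64(250.0)) (np.float64(184.0), np.float64(272.1)) (np.float64(233.4), np.float64(311.1)) (np.float64(265.0), np.float64(300.7)) (np.float64(281.1), np.float64(244.9)) (np.float64(263.1), np.float64(231.9))
```

Call:
apply_moves --gripper '[0.03, 0.03, 0.03, 0.03, 0.03, 0.03, 0.03, 0.03, 0.03, 0.03]' --pt "0 0 -0.0003" --pt "0.001 0 -0.0003" --pt "0.0025 0 -0.0003" --pt "0.004 0 -0.0003" --pt "0.0055 0 -0.0003" --pt "0.007 0 -0.0003" --pt "0.0085 0 -0.0003" --pt "0.01 0 -0.0003" --pt "0.0115 0 -0.0003" --pt "0.012 0 -0.0003" --yaw '[0, 0, 0, 0, 0, 0, 0, 0, 0, 0]' --newtons 40

```text
t: 10.85
ee_pos: [0.5523, -0.0301, 0.0268]
ee_rot: [0.0, 0.996, -0.086, -0.005]
wrist_force: [-15.6, 1.5, 16.2]
opening: 0.404
grip_force: 74.8
```

```bash
python3 -c "
from h import *
report(2)"
```

```text
t 10.85 pos [ 0.5523 -0.0301  0.0268] F [-15.6   1.5  16.2] M [ 0.49  2.75 -0.01]
bubble 20.5 w16 lines -15.0(164) 10.6(150) vial -46..42 => from L 23.1, from R 22.5
(np.float64(195.2), np.float64(250.0)) (np.float64(184.1), np.float64(272.3)) (np.float64(233.4), np.float64(311.3)) (np.float64(265.0), np.float64(300.8)) (np.float64(281.1), np.float64(244.2)) (np.float64(261.5), np.float64(232.2))
```

Call:
apply_moves --gripper '[0.03, 0.03, 0.03, 0.03, 0.03, 0.03, 0.03, 0.03, 0.03, 0.03]' --pt "0.0015 0 0" --pt "0.003 0 0" --pt "0.0045 0 0" --pt "0.006 0 0" --pt "0.0075 0 0" --pt "0.009 0 0" --pt "0.01 0 0" --pt "0.01 0 0" --pt "0.01 0 0" --pt "0.01 0 0" --yaw '[0, 0, 0, 0, 0, 0, 0, 0, 0, 0]'

```text
t: 11.95
ee_pos: [0.5623, -0.0317, 0.0268]
ee_rot: [0.0, 0.996, -0.086, -0.004]
wrist_force: [-13.8, 2.8, 14.1]
opening: 0.404
grip_force: 74.7
```

```bash
python3 -c "
from h import *
report(2)"
```

```text
t 11.95 pos [ 0.5623 -0.0317  0.0268] F [-13.8   2.8  14.1] M [ 0.5   2.58 -0.01]
bubble 10.3 w17 lines -14.8(157) 0.4(200) vial -46..43 => from L 12.7, from R 22.5
(np.float64(195.0), np.float64(250.0)) (np.float64(183.8), np.float64(272.6)) (np.float64(233.3), np.float64(311.3)) (np.float64(265.0), np.float64(300.8)) (np.float64(280.9), np.float64(244.1)) (np.float64(260.9), np.float64(231.7))
```

Call:
apply_moves --gripper '[0.03, 0.03, 0.03, 0.03, 0.03, 0.03, 0.03, 0.03, 0.03, 0.03, 0.03, 0.03]' --pt "0.001 0 0" --pt "0.0025 0 0" --pt "0.004 0 0" --pt "0.0055 0 0" --pt "0.007 0 0" --pt "0.008 0 0" --pt "0.009 0 0" --pt "0.009 0 0" --pt "0.009 0 0" --pt "0.009 0 0" --pt "0.009 0 0" --pt "0.009 0 0" --yaw '[0, 0, 0, 0, 0, 0, 0, 0, 0, 0, 0, 0]'

```text
t: 13.25
ee_pos: [0.571, -0.0332, 0.0268]
ee_rot: [0.0, 0.996, -0.086, -0.004]
wrist_force: [-15.1, 1.8, 13.9]
opening: 0.404
grip_force: 74.7
```

```bash
python3 -c "
from h import *
report(3)"
```

```text
t 13.25 pos [ 0.571  -0.0332  0.0268] F [-15.1   1.8  13.9] M [ 0.51  2.64 -0.04]
bubble -0.3 w16 lines -14.5(154) 11.9(157) vial -46..43 => from L 1.8, from R 0.3
(np.float64(194.9), np.float64(250.1)) (np.float64(183.8), np.float64(272.6)) (np.float64(233.2), np.float64(311.5)) (np.float64(264.9), np.float64(300.8)) (np.float64(281.1), np.float64(243.8)) (np.float64(260.9), np.float64(232.0))
```

The bubble is about +1 mm, between the lines. I'll unload the push, release, and check again.

Call:
apply_moves --gripper '[0.03, 0.03, 0.03, 0.038, 0.04, 0.043, 0.046, 0.05, 0.05, 0.05, 0.05, 0.05]' --pt "-0.0015 0 0" --pt "-0.003 0 -0.0003" --pt "-0.003 0 -0.0006" --pt "-0.003 0 -0.0006" --pt "-0.003 0 -0.0006" --pt "-0.003 0 -0.0006" --pt "-0.003 0 -0.0006" --pt "-0.003 0 -0.0006" --pt "-0.003 0 -0.0006" --pt "-0.003 0 -0.0006" --pt "-0.003 0 -0.0006" --pt "-0.003 0 -0.0006" --yaw '[0, 0, 0, 0, 0, 0, 0, 0, 0, 0, 0, 0]'

```text
t: 14.6
ee_pos: [0.572, -0.0339, 0.0277]
ee_rot: [0.0, 0.996, -0.086, 0.0]
wrist_force: [-0.3, 0.8, -0.8]
opening: 0.587
grip_force: 0.0
```

```bash
python3 -c "
from h import *
report(3);im,d,c=snap('wrist');cv2.imwrite('pics/w6.png',im)"
```

```text
t 14.6 pos [ 0.572  -0.0339  0.0277] F [-0.3  0.8 -0.8] M [-0.03 -0.01 -0.06]
bubble -0.7 w17 lines -14.3(153) 11.9(157) vial -46..43 => from L 1.1, from R -0.0
(np.float64(195.1), np.float64(250.0)) (np.float64(183.8), np.float64(272.6)) (np.float64(233.2), np.float64(311.4)) (np.float64(264.9), np.float64(300.8)) (np.float64(281.0), np.float64(243.8)) (np.float64(260.9), np.float64(232.0))
```

View pics/w6.png

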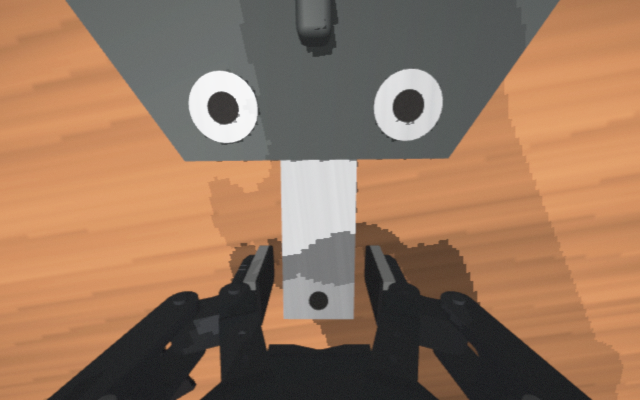

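The fingers are clear of the wedge tail (318,300), the wedge sits centred under the edge (318,160), and the bubble is at about +0.5 mm. I'll withdraw straight up and back.

Call:
apply_moves --gripper '[0.052, 0.052, 0.052, 0.052, 0.052, 0.052, 0.052, 0.052, 0.052, 0.052, 0.052, 0.052]' --pt "0 0 -0.01" --pt "0 0 -0.03" --pt "0 0 -0.06" --pt "0 0 -0.1" --pt "-0.02 0 -0.14" --pt "-0.04 0 -0.18" --pt "-0.06 0 -0.2" --pt "-0.06 0 -0.2" --pt "-0.06 0 -0.2" --pt "-0.06 0 -0.2" --pt "-0.06 0 -0.2" --pt "-0.06 0 -0.2" --yaw '[0, 0, 0, 0, 0, 0, 0, 0, 0, 0, 0, 0]'

```text
t: 16.0
ee_pos: [0.5127, -0.0236, 0.2265]
ee_rot: [-0.0, 0.996, -0.086, -0.001]
wrist_force: [-0.7, 0.2, -0.3]
opening: 0.614
grip_force: 0.0
```

```bash
python3 -c "
from h import *
report(3)
im=np.load('pics/scene.npz')['im'];cv2.imwrite('pics/s7.png',cv2.resize(im[190:340,160:360],None,fx=4,fy=4,interpolation=cv2.INTER_CUBIC))"
```

```text
t 16.0 pos [ 0.5127 -0.0236  0.2265] F [-0.7  0.2 -0.3] M [ 0.03  0.04 -0.01]
bubble -0.7 w17 lines -14.4(152) 11.9(157) vial -45..43 => from L 1.2, from R -0.1
(np.float64(195.0), np.float64(250.0)) (np.float64(183.8), np.float64(272.6)) (np.float64(233.2), np.float64(311.4)) (np.float64(264.9), np.float64(300.8)) (np.float64(280.9), np.float64(243.6)) (np.float64(260.7), np.float64(231.6))
```

View pics/s7.png

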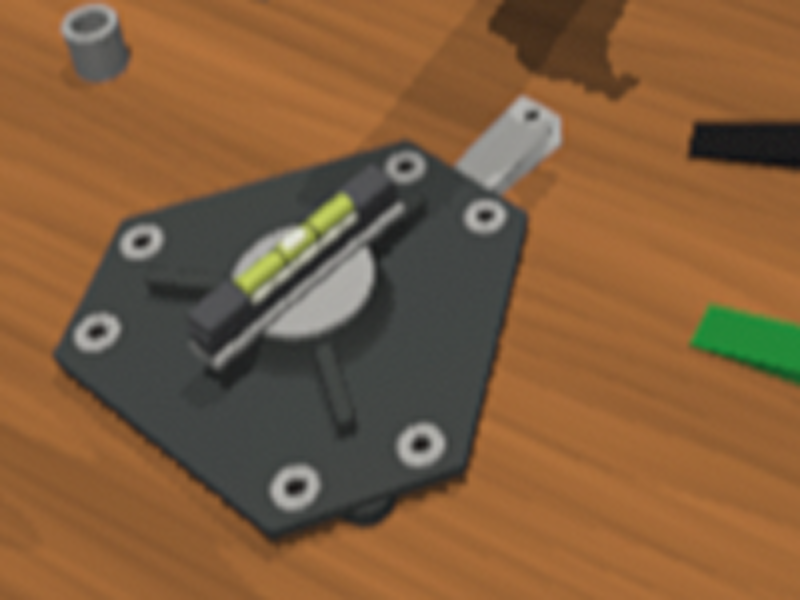

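The bubble (297,240) sits between the lines, the wedge (510,145) carries the corner, and the arm is clear. I'm handing it in.

```bash
python3 -c "
from rig import *
print(sign_off())"
```

```text
the job is handed in; nothing more can be done
None
```

The casting is level: the wedge is under the middle of the low corner and released, the bubble rests about 0.5 mm from centre between the lines, the arm is clear, and the job was handed in at about 16 s.

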